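# Fit the filter and hold the reference cell in the photometer's beam

## Task

Push the green filter down into the slot in the photometer's blue lamp head until its shoulders rest on the head, and let go of it. Then pick up the amber glass reference cell by its two frosted white faces only, never touching the clear glass with the fingers, and hold it upright in mid-air about halfway between the lamp head and the detector, its clear faces square to the beam and the beam passing through the middle of the glass. Finish while still holding it there, and leave the red filter, the blue cell and the two bottles where they stand.

Things in the scene. Friction and masses are not known exactly. Their poses are not given: they have to be found in the camera images.
- green_filter_tab (a point): centre of the grip tab (26 mm wide, 12 thick, 36 high) of the green filter, an upright flat blade. Axes: x along the width, y through the thickness (grip across y), z up. 26 mm above the underside of the shoulders, 76 mm above the blade's foot, 18 mm below the tab's top. Starts hanging loose in one of two slots of the grey stand: draw it straight up 50 mm or more to free it.
- green_filter: the green filter, about 60 g: aluminium blade 40 mm wide, 4 thick, 50 deep; above it a green crossbar (the shoulders) 64 mm wide, 12 thick, 8 high; on top the green grip tab. Origin at the middle of the blade's foot, axes as green_filter_tab; a half turn about z makes no difference. In the stand its shoulders rest on the stand's top, 60 mm above the table.
- red_filter_tab (a point): the same point of the red filter, of equal shape, in the stand's other slot, 84 mm away in line with the blades' width. A bystander. The stand is 170 mm long, 60 wide and fixed.
- slot_mouth (a point): middle of the slot in the top of the blue lamp head, 115 mm above the table. Axes: x along the slot (across the beam), y along the beam towards the lamp end, z up. Slot 46 mm long (x), 7 mm wide (y), over 80 mm deep, long edges sloped to a mouth 19 mm wide. A filter enters blade down, width along x, either way round; home, its shoulders rest on the head and its tab point is 26 mm above this one.
- beam_mid (a point): midpoint of the photometer's light beam (thin pale yellow ray, 8 mm across), 85 mm above the table, 65 mm above the grey base plate. Axes as slot_mouth: the beam runs level along y from the blue lamp head (face at y = +65 mm) to the white detector head (face at y = -65 mm); black snouts stand 8 mm out of both faces.
- photometer: the photometer, screwed down: origin on the table 85 mm below beam_mid, same axes. Base plate 110 (x) by 300 mm, 20 high. Lamp head 100 mm (x) by 80 (y), 115 tall, centred at y = +105 mm, the slot in its middle; detector head 100 by 70 mm, 110 tall, centred at y = -100 mm.
- amber_cell_mid (a point): centre, half-way up, of the amber cell. Axes: x through its two clear faces (to lie along the beam, either way round), y through its two frosted faces (grip across y; 28 mm between them), z up. It stands loose on a fixed grey tray (170 by 80 mm, 4 thick), so this point starts 34 mm above the table.
- amber_cell: the amber cell, a solid glass block 28 x 28 mm, 60 tall, about 110 g; origin at the middle of its underside, axes as amber_cell_mid. The frosted faces are white plates 24 mm wide (x), seen from above as white strips along two opposite edges; the other two faces are clear amber glass, 22 mm wide, standing 2 mm proud of the plates.
- blue_cell_mid (a point): the same point of the blue glass cell of equal shape, on the same tray, 85 to 110 mm away. A bystander.
- reagent_bottle: brown glass bottle with black cap, 54 mm across, 120 mm tall, origin at the middle of its underside. A bystander.
- wash_bottle: white plastic bottle with red cap, 60 mm across, 140 mm tall, origin at the middle of its underside. A bystander.
Mind the look-alikes: they are no part of the job. Of the things like the amber_cell, leave any that is brown or pink; of the rest the smaller one is meant.

How it is judged:
On the way, in this order (a step that is already met when the one before it is completed fails the run):
1. the green filter is fully home in the lamp head's slot, shoulders on the head, and released (horizontal distance between green_filter_tab and slot_mouth below 0.008 m and z of green_filter_tab in the frame of slot_mouth between 0.0235 and 0.0285 m and angle between green_filter_tab's own z axis and vertical below 0.12 rad and contact force between green_filter and the fingers below 0.05 N), for 0.3 s.
2. the amber cell is held in the beam by its frosted faces, clear of everything but the fingers (x of amber_cell_mid in the frame of beam_mid between -0.006 and 0.006 m and y of amber_cell_mid in the frame of beam_mid between -0.035 and 0.035 m and z of amber_cell_mid in the frame of beam_mid between -0.015 and 0.015 m and angle between the x axis of amber_cell_mid and the y axis of beam_mid, either way round below 0.14 rad and angle between amber_cell_mid's own z axis and vertical below 0.14 rad and contact force between amber_cell and the fingers above 1 N and contact force between amber_cell and photometer below 0.05 N and linear speed of amber_cell below 0.02 m/s), for 0.3 s.
At the end, for the whole second after the job is handed in: Green filter home in the slot (within 2.5 mm in height, 8 mm sideways, 7 deg), let go. Amber cell held still by the fingers, touching nothing else: centre within 6 mm of the beam sideways, 15 mm in height, 35 mm of mid-gap; square and upright within 8 deg. Bystanders within 30 mm of their start (all of step 1 and all of step 2 and distance of each of red_filter_tab, blue_cell_mid, reagent_bottle, wash_bottle from where it was at the start of the episode below 0.03 m); the arm keeps its last pose, push and grip.
It fails at once if a finger touches the amber cell's clear glass (contact force between the fingers and amber_cell_c0 above 0.5 N).
It fails at once if a bystander is moved by more than 30 mm (distance of any of red_filter_tab, blue_cell_mid, reagent_bottle, wash_bottle from where it was at the start of the episode above 0.03 m).
It also fails if it takes over 72 s, if anything falls off the work surface, if the arm or the gripper's body presses on something with over 40 N, if the wrist force passes 120 N, or if a joint passes its speed limit or range.

## Robot

A 7-joint arm with a two-finger parallel gripper is mounted at the origin on the work surface. World frame = base frame: x ahead of the robot, y to its left, z up, the work surface at z = 0. Lengths are in m, angles in rad, forces in N, time in s.
With the tool pointing down it reaches from about 0.4 to 0.875 m from the base axis. Payload 4.4 kg.
Tool frame: the origin (TCP) lies midway between the tips of the shut fingers; the grasp point (between the pads) lies 19 mm behind it (grip_point_offset is the distance from the TCP to the grasp point, in m); z points along the fingers, y is the line along which they close (so a half turn about z gives the same grasp; the last joint's range is limited). The gripper opens to 85 mm and grips with 20 to 120 N. Pads are 22 mm wide; open, the fingers measure 114 mm over their backs; the gripper's body (76 mm by 85 mm) begins 54 mm behind the grasp point. The pads swing forward as they close: fully open they stand 13 mm farther back than shut.
Start: joints at [1.173, 0.628, 0.038, 1.517, -0.027, 0.996, -0.02], TCP at [0.212, -0.615, 0.231] pointing down, gripper open.
Joint ranges: [-3.06, 3.06], [-0.37, 2.12], [-1.25, 1.32], [0.18, 2.47], [-1.1, 4.24], [0.23, 1.98], [-2.94, 2.94]. Speed limits (rad/s): [2.57, 2.57, 3.14, 3.14, 3.14, 3.14, 3.14].

## Interface

Orientations are given as a unit quaternion [w, x, y, z].
In Python, from station import * gives the robot as it stands. The module is installed in compiled form; this text tells all that it offers.
- The arm moves only by the tool carry_out, never from a script. Its argument "increments" is a list of rows, each an object with "jaw": the finger opening in m, from 0 to 0.0854; "offset": the shift along the world's x, y, z in m, a list of three; "yaw": the turn about the world's z in degrees. In form: [{"jaw": jaw, "offset": [tx, ty, tz], "yaw": yaw}, ...]. A call has 1 to 12 rows; each row is the pose to reach, as a shift and turn from the pose commanded when the call began; what a row does not reach only later rows make up. A row lasts 1/10 s, in which the tool goes at most 50 mm and 8.59 degrees, less where a joint would pass 70% of its speed; a pose out of reach is approached as far as the arm can. A call with a gripper value outside its range is refused whole. The fingers move at their own pace and stop on an object; "force" is the grip in N (left out, the last holds). Time passes only in rows, so rows that repeat a pose let the fingers close. It gives the time, the measured TCP pose, the force, the opening and the grip force at its end, in the units of the state.
- get_obs(): the state, without advancing time (a new reading comes with each control period).
- read_camera(name): name is "scene" or "top" or "wrist"; returns a dict with "img" (420x560x3 uint8, blue, green, red), "range_z" (420x560 float32, m along the optical axis (not along the pixel's ray), 0 where there is no reading), "fx", "fy", "cx", "cy" (pixels), "xyz" and "orientation" of the camera in the world; the wrist camera has in their place "hand_eye" (4x4, takes a point from camera to tool coordinates, whose origin is the TCP and whose axes are the flange's). Camera axes: x right, y down, z forward; pixel columns grow to the right and rows downward; lengths in m; the calibration is good to about 2 mm. A picture is of the moment at which its call begins: read the wrist's pose just before it.
- finish_job(): hands the job in; it is judged then, once.
The state is a dict: "time_s": time; "joint_positions": joint angles; "joint_vel": joint speeds; "joint_torque": joint torques, N m; "tool_pos": TCP position; "tool_rot": TCP orientation; "ft_force": force on the tool from outside, world axes, zero at the start; "moment": the same for the moment, N m; "finger_gap": finger opening in m; "grasp_force": force on a finger pad.
Only numpy, scipy, OpenCV 4.12 (cv2) and the standard library are available. Lean on these libraries where they do the work, as an engineer would, in place of code of your own. Each camera call takes 0.05 s, during which the arm holds its last target. There are 200 camera calls.

## Working session

There is one attempt and no reset: what is moved stays moved. The work goes in short steps, Python scripts to look and compute and a tool call to move; the robot and the scene stay as the last step left them, time stands still between calls to the robot, and variables do not carry over. Pictures are saved under pics/ and viewed, at most 10 in all, crops included, and the job is handed in when it is done.

Besides the shell and the picture viewer there is one more tool, called by a JSON object that holds its "op" and its "data", one argument or row to a line. carry_out: Moves the arm, as the interface text tells. Its arguments: {"type":"object","properties":{"increments":{"type":"array"},"force":{"type":"number"}},"required":["increments"]}

```bash
mkdir -p pics; cat > h.py <<'E'
import numpy as np, cv2, pickle
from scipy.spatial.transform import Rotation as R
def rot(q): return R.from_quat([q[1],q[2],q[3],q[0]]).as_matrix()
def grab(name):
    from station import get_obs, read_camera
    o=get_obs(); c=read_camera(name)
    if 'hand_eye' in c:
        T=np.eye(4); T[:3,:3]=rot(o['tool_rot']); T[:3,3]=o['tool_pos']
        H=T@np.array(c['hand_eye'])
    else:
        H=np.eye(4); H[:3,:3]=rot(c['orientation']); H[:3,3]=c['xyz']
    c['H']=H; c['obs']=o
    return c
def ray(c,u,v):
    d=np.array([(u-c['cx'])/c['fx'],(v-c['cy'])/c['fy'],1.]); return c['H'][:3,3], c['H'][:3,:3]@d
def onplane(c,u,v,z):
    p,d=ray(c,u,v); return p+d*(z-p[2])/d[2]
def cloud(c):
    h,w=c['range_z'].shape; v,u=np.mgrid[:h,:w]; z=c['range_z']
    P=np.stack([(u-c['cx'])/c['fx']*z,(v-c['cy'])/c['fy']*z,z],-1)
    return P@c['H'][:3,:3].T+c['H'][:3,3]
def proj(c,p):
    q=c['H'][:3,:3].T@(np.array(p)-c['H'][:3,3]); return c['fx']*q[0]/q[2]+c['cx'], c['fy']*q[1]/q[2]+c['cy']
E
python3 - <<'E'
from h import *
for n in ['scene','top','wrist']:
    c=grab(n); pickle.dump(c,open(n+'0.pkl','wb')); cv2.imwrite(f'pics/{n}0.png',c['img'])
    print(n,c['fx'],c['H'].round(3).tolist())
print(c['obs'])
E
```

```text
scene 492.6155991046513 [[0.006, 0.856, -0.517, 1.075], [1.0, -0.01, -0.004, 0.006], [-0.008, -0.517, -0.856, 0.981], [0.0, 0.0, 0.0, 1.0]]
top 384.81871997872673 [[-0.021, -0.992, 0.122, 0.44], [-1.0, 0.019, -0.011, -0.02], [0.008, -0.122, -0.992, 0.886], [0.0, 0.0, 0.0, 1.0]]
wrist 316.0002411729512 [[0.325, -0.9, -0.292, 0.286], [-0.946, -0.31, -0.098, -0.59], [-0.002, 0.308, -0.951, 0.373], [0.0, 0.0, 0.0, 1.0]]
{'time_s': 0.1, 'joint_positions': array([ 1.17318389,  0.62922537,  0.03844194,  1.51825748, -0.02697633,
        0.99630111, -0.01999881]), 'joint_vel': array([ 0.00068202, -0.00254163, -0.00015841, -0.00239117, -0.00106369,
        0.00081216, -0.00159522]), 'joint_torque': array([ 3.00455387e-03, -5.64529467e+01,  1.23004507e+00, -1.93973780e+01,
        1.12301455e-02,  5.44159921e-03,  8.83710470e-06]), 'tool_pos': array([ 0.2115867 , -0.61401463,  0.23050268]), 'tool_rot': array([-8.22314969e-04,  9.86267387e-01,  1.65154295e-01, -1.54562845e-04]), 'ft_force': array([-0.4666048 ,  0.26161484,  0.13621289]), 'moment': array([-0.01602175,  0.01983229, -0.02625285]), 'grasp_force': 0.0, 'finger_gap': 0.08541962564663474}
```

View pics/scene0.png

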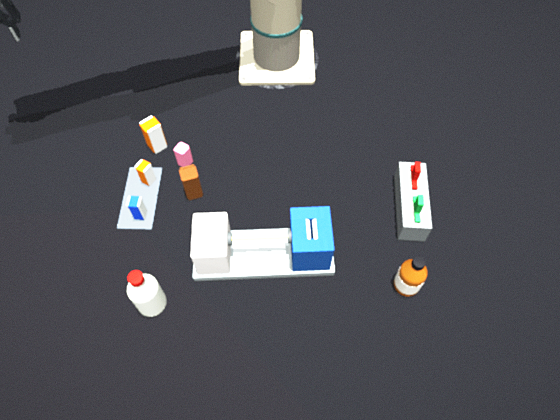

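View pics/top0.png

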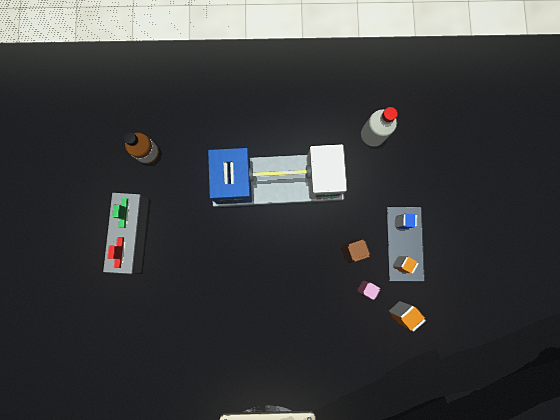

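The scene view shows the green filter at (419,207), the red one at (416,175), the slot at (312,229), and the amber cell on the tray at (145,172). The larger cell at (153,135), the brown block and the pink block are look-alikes. In the top view, green is at (120,212), the slot at (229,173) and the tray amber cell at (409,265).

```bash
python3 - <<'E'
from h import *
def tri(c1,p1,c2,p2):
    a,d=ray(c1,*p1);b,e=ray(c2,*p2)
    s=np.linalg.lstsq(np.stack([d,-e],1),b-a,rcond=None)[0]
    return (a+s[0]*d).round(4),(b+s[1]*e).round(4)
C={n:pickle.load(open(n+'0.pkl','rb')) for n in ['scene','top']}
def mask(c,h0,h1,smin,vmin,box):
    hsv=cv2.cvtColor(c['img'],cv2.COLOR_BGR2HSV); m=cv2.inRange(hsv,(h0,smin,vmin),(h1,255,255))
    k=np.zeros_like(m); x0,y0,x1,y1=box; k[y0:y1,x0:x1]=1; return (m>0)&(k>0)
items={'green':(45,80,90,60,dict(top=(95,180,150,290),scene=(390,140,440,240))),
'blueHead':(95,125,120,60,dict(top=(195,130,260,220),scene=(280,195,345,280))),
'amber':(8,25,130,120,dict(top=(385,250,430,280),scene=(130,155,160,190)))}
for n,(h0,h1,s,v,b) in items.items():
    for cam in ['top','scene']:
        c=C[cam]; m=mask(c,h0,h1,s,v,b[cam]); P=cloud(c); ok=m&(c['range_z']>0); Q=P[ok]
        print(n,cam,m.sum(),'z pct',np.percentile(Q[:,2],[5,50,90,98]).round(3))
        zt=np.percentile(Q[:,2],95); T=Q[Q[:,2]>zt-.006]
        r=cv2.minAreaRect((T[:,:2]*1000).astype(np.float32)); print('  top layer',len(T),T.mean(0).round(4),'rect',np.round(r[0],1),np.round(r[1],1),round(r[2],1))
        if n=='green':
            S=Q[(Q[:,2]>.055)&(Q[:,2]<.075)]
            if len(S)>4: print('  shoulder',S.mean(0).round(4),cv2.minAreaRect((S[:,:2]*1000).astype(np.float32)))
# slot: pixels in top of head not blue
for cam,box in [('top',(195,130,260,220)),('scene',(285,200,340,260))]:
    c=C[cam]; b=mask(c,95,125,120,60,box).astype(np.uint8); 
    f=cv2.morphologyEx(b,cv2.MORPH_CLOSE,np.ones((15,15)))&~b&1
    f=f.astype(bool); n,l,st,ce=cv2.connectedComponentsWithStats(f.astype(np.uint8))
    for i in range(1,n):
        if st[i,4]>15:
            print(cam,'hole',st[i],ce[i],onplane(c,*ce[i],.115).round(4))
# crops enlarged
t=C['top']['img'];s=C['scene']['img']
def up(i,b): return cv2.resize(i[b[1]:b[3],b[0]:b[2]],(390,290),interpolation=cv2.INTER_CUBIC)
cv2.imwrite('pics/crops.png',np.vstack([np.hstack([up(t,(200,135,280,195)),up(t,(370,240,450,300))]),np.hstack([up(t,(95,190,175,250)),up(s,(275,195,355,255))])]))
E
```

```text
green top 208 z pct [0.065 0.069 0.104 0.105]
  top layer 80 [0.5365 0.2986 0.1033] rect [535.9 298.7] [13.5 24.3] 87.5
  shoulder [0.5358 0.2982 0.0673] ((536.702392578125, 298.8705139160156), (12.3538236618042, 62.94511413574219), 85.49601745605469)
green scene 150 z pct [0.061 0.079 0.102 0.104]
  top layer 31 [0.5406 0.2969 0.101 ] rect [539.7 297.3] [ 9.7 24.3] 82.6
  shoulder [0.543  0.2949 0.0666] ((538.5142822265625, 297.0713195800781), (9.967586517333984, 63.84000778198242), 86.3349609375)
blueHead top 1813 z pct [0.1   0.115 0.117 0.118]
  top layer 1670 [0.6086 0.0676 0.1151] rect [609.3  67.6] [100.6  80.1] 2.0
blueHead scene 1526 z pct [0.025 0.104 0.115 0.116]
  top layer 690 [0.6092 0.0742 0.1139] rect [609.2  67.4] [103.1  80.3] 1.9
amber top 132 z pct [0.061 0.063 0.065 0.066]
  top layer 130 [ 0.4135 -0.3095  0.0635] rect [ 413.8 -309.7] [20.8 28.3] 57.4
amber scene 76 z pct [0.005 0.032 0.055 0.063]
  top layer 8 [ 0.4142 -0.3111  0.0599] rect [ 414.  -311.8] [18.2 29.5] 55.0
top hole [223 162  11  22 221] [228.37104072 172.28959276] [0.6093 0.0671 0.115 ]
top hole [241 196  10   6  18] [244.22222222 198.16666667] [0.5553 0.0353 0.115 ]
top hole [216 198  11   5  42] [222.         199.76190476] [0.5529 0.0803 0.115 ]
scene hole [ 291  207   42   45 1067] [309.67666354 229.75632615] [0.6146 0.063  0.115 ]
```

View pics/crops.png

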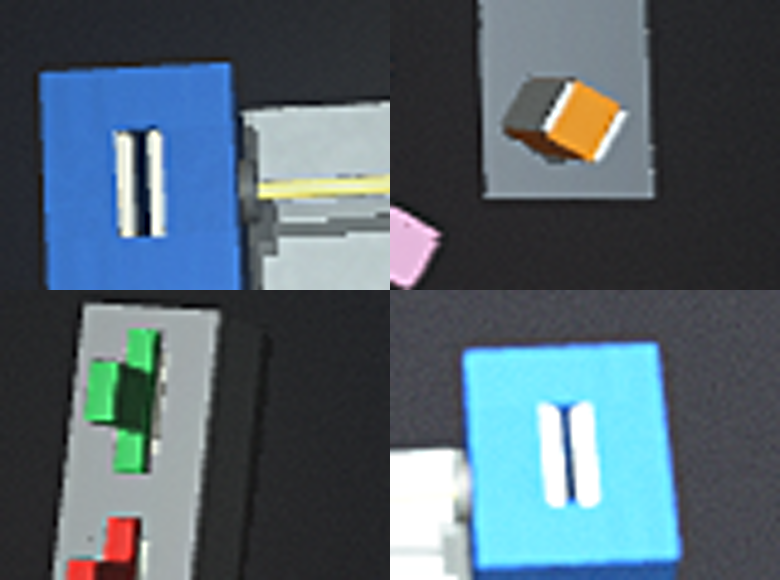

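Crops: the slot's white chamfers frame a dark slit, and the blue head's yaw is about 2°. The amber cell's white strips lie left and right in the image, so its frosted normal points at about 57° in the world. I'll start moving toward the filter and refine with the wrist camera there.

{"op": "carry_out", "data": {
  "increments": [
    {"jaw":0.06,"offset":[0.04,0.04,0.03],"yaw":-6},
    {"jaw":0.06,"offset":[0.065,0.085,0.03],"yaw":-12},
    {"jaw":0.06,"offset":[0.09,0.13,0.03],"yaw":-18},
    {"jaw":0.06,"offset":[0.27,0.5,0.03],"yaw":-23.5},
    {"jaw":0.06,"offset":[0.27,0.5,0.03],"yaw":-23.5},
    {"jaw":0.06,"offset":[0.27,0.5,0.03],"yaw":-23.5},
    {"jaw":0.06,"offset":[0.27,0.5,0.03],"yaw":-23.5},
    {"jaw":0.06,"offset":[0.27,0.5,0.03],"yaw":-23.5},
    {"jaw":0.06,"offset":[0.27,0.5,0.03],"yaw":-23.5},
    {"jaw":0.06,"offset":[0.27,0.5,0.03],"yaw":-23.5},
    {"jaw":0.06,"offset":[0.27,0.5,0.03],"yaw":-23.5},
    {"jaw":0.06,"offset":[0.27,0.5,0.03],"yaw":-23.5}
  ],
  "force": 40
}}

```text
time_s: 1.35
tool_pos: [0.4833, -0.1097, 0.2612]
tool_rot: [-0.001, 0.999, -0.036, 0.0]
ft_force: [-0.7, -0.8, -0.7]
finger_gap: 0.0599
grasp_force: 0.0
```

{"op": "carry_out", "data": {
  "increments": [
    {"jaw":0.06,"offset":[0.055,0.41,-0.03],"yaw":0},
    {"jaw":0.06,"offset":[0.055,0.41,-0.03],"yaw":0},
    {"jaw":0.06,"offset":[0.055,0.41,-0.03],"yaw":0},
    {"jaw":0.06,"offset":[0.055,0.41,-0.03],"yaw":0},
    {"jaw":0.06,"offset":[0.055,0.41,-0.03],"yaw":0},
    {"jaw":0.06,"offset":[0.055,0.41,-0.03],"yaw":0},
    {"jaw":0.06,"offset":[0.055,0.41,-0.03],"yaw":0},
    {"jaw":0.06,"offset":[0.055,0.41,-0.03],"yaw":0},
    {"jaw":0.06,"offset":[0.055,0.41,-0.03],"yaw":0},
    {"jaw":0.06,"offset":[0.055,0.41,-0.03],"yaw":0},
    {"jaw":0.06,"offset":[0.055,0.41,-0.03],"yaw":0}
  ]
}}

```text
time_s: 2.45
tool_pos: [0.5367, 0.2939, 0.2309]
tool_rot: [0.001, 0.999, -0.04, -0.0]
ft_force: [0.2, 0.4, -0.2]
finger_gap: 0.0599
grasp_force: 0.0
```

```bash
cat >> h.py <<'E'
def yaw_y(o):
    y=rot(o['tool_rot'])[:,1]; return np.degrees(np.arctan2(y[1],y[0]))
def layer(c,h0,h1,s,v,z0,z1,box=None):
    hsv=cv2.cvtColor(c['img'],cv2.COLOR_BGR2HSV); m=cv2.inRange(hsv,(h0,s,v),(h1,255,255))>0
    P=cloud(c); Q=P[m&(c['range_z']>0)&(P[...,2]>z0)&(P[...,2]<z1)]
    if box: Q=Q[(abs(Q[:,0]-box[0])<box[2])&(abs(Q[:,1]-box[1])<box[2])]
    r=cv2.minAreaRect((Q[:,:2]*1000).astype(np.float32)); return len(Q),Q[:,2].mean().round(4) if len(Q) else 0,np.round(r[0],1),np.round(r[1],1),round(r[2],1)
E
python3 - <<'E'
from h import *
c=grab('wrist'); pickle.dump(c,open('w1.pkl','wb')); cv2.imwrite('pics/w1.png',c['img'])
o=c['obs']; print(o['time_s'],o['tool_pos'].round(4),yaw_y(o))
print('tab',layer(c,45,85,100,50,.095,.11)); print('shoulder',layer(c,45,85,100,50,.06,.075))
print('red tab',layer(c,0,6,100,50,.095,.11),layer(c,174,180,100,50,.095,.11))
t=pickle.load(open('top0.pkl','rb'))
print('red top',layer(t,0,6,120,50,.095,.11,(.45,.3,.06)),layer(t,0,6,120,50,.06,.075,(.45,.3,.06)))
E
```

```text
2.45 [0.5367 0.2939 0.2309] -94.53113363483851
tab (385, np.float64(0.1039), array([537.5, 299.1]), array([10.9, 25.5]), 85.2)
shoulder (327, np.float64(0.0683), array([537.1, 299.5]), array([11.5, 64. ]), 85.3)
red tab (167, np.float64(0.1028), array([453.9, 305.9]), array([10.8, 26.9]), 85.4) (7, np.float64(0.104), array([448.4, 300.9]), array([ 0., 13.]), 85.4)
red top (91, np.float64(0.1032), array([452.8, 306.3]), array([12.8, 24.5]), 85.4) (146, np.float64(0.0674), array([453.1, 306.3]), array([12.9, 63.6]), 84.8)
```

View pics/w1.png

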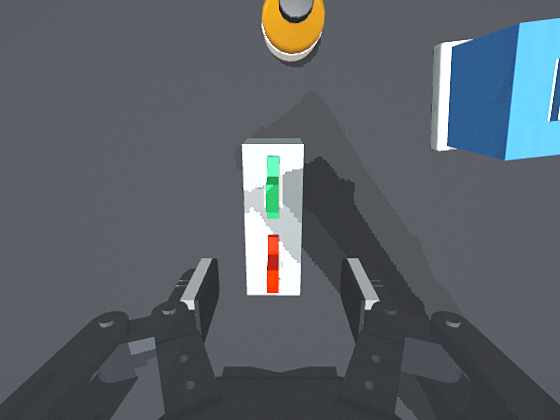

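The wrist view shows the green filter at (273,187) and the red one at (273,264) in the stand, between the fingers' closing line. The gripper is aligned, so I descend and grip.

{"op": "carry_out", "data": {
  "increments": [
    {"jaw":0.06,"offset":[0.0007,0.003,-0.05],"yaw":0},
    {"jaw":0.06,"offset":[0.0007,0.003,-0.1],"yaw":0},
    {"jaw":0.05,"offset":[0.0007,0.003,-0.14],"yaw":0},
    {"jaw":0.04,"offset":[0.0007,0.003,-0.159],"yaw":0},
    {"jaw":0.03,"offset":[0.0007,0.003,-0.159],"yaw":0},
    {"jaw":0.02,"offset":[0.0007,0.003,-0.159],"yaw":0},
    {"jaw":0.0,"offset":[0.0007,0.003,-0.159],"yaw":0},
    {"jaw":0.0,"offset":[0.0007,0.003,-0.159],"yaw":0},
    {"jaw":0.0,"offset":[0.0007,0.003,-0.159],"yaw":0},
    {"jaw":0.0,"offset":[0.0007,0.003,-0.159],"yaw":0},
    {"jaw":0.0,"offset":[0.0007,0.003,-0.159],"yaw":0},
    {"jaw":0.0,"offset":[0.0007,0.003,-0.159],"yaw":0}
  ],
  "force": 40
}}

```text
time_s: 3.7
tool_pos: [0.5383, 0.2986, 0.0738]
tool_rot: [-0.0, 0.999, -0.039, 0.001]
ft_force: [-0.1, -0.9, 6.9]
finger_gap: 0.0113
grasp_force: 44.9
```

{"op": "carry_out", "data": {
  "increments": [
    {"jaw":0.0,"offset":[0,0,0.015],"yaw":0},
    {"jaw":0.0,"offset":[0,0,0.03],"yaw":0},
    {"jaw":0.0,"offset":[0,0,0.045],"yaw":0},
    {"jaw":0.0,"offset":[0,0,0.06],"yaw":0},
    {"jaw":0.0,"offset":[0,0,0.08],"yaw":0},
    {"jaw":0.0,"offset":[0,0,0.11],"yaw":0},
    {"jaw":0.0,"offset":[0,0,0.14],"yaw":0},
    {"jaw":0.0,"offset":[0,0,0.15],"yaw":0},
    {"jaw":0.0,"offset":[0,0,0.15],"yaw":0}
  ]
}}

```text
time_s: 4.6
tool_pos: [0.5384, 0.2988, 0.2247]
tool_rot: [-0.001, 0.999, -0.039, 0.002]
ft_force: [0.8, 0.1, -1.0]
finger_gap: 0.0114
grasp_force: 43.9
```

```bash
python3 - <<'E'
from h import *
c=grab('wrist'); pickle.dump(c,open('w2.pkl','wb')); 
o=c['obs']; print(o['time_s'],o['tool_pos'].round(4),yaw_y(o),o['ft_force'])
print('tab',layer(c,45,85,100,50,.22,.30)); print('shoulder',layer(c,45,85,100,50,.1,.225))
for n in['top','scene']:
    t=grab(n); pickle.dump(t,open(n+'2.pkl','wb'));print(n,layer(t,45,85,100,50,.2,.3),layer(t,45,85,100,50,.12,.225))
    print([round(x,1) for x in proj(t,o['tool_pos'])])
t=grab('top')
# detector top for beam axis
hsv=cv2.cvtColor(t['img'],cv2.COLOR_BGR2HSV); P=cloud(t)
m=(hsv[...,1]<60)&(hsv[...,2]>150)&(abs(P[...,2]-.11)<.008)&(abs(P[...,1]+.14)<.08)
Q=P[m]; print(len(Q), Q.mean(0), cv2.minAreaRect((Q[:,:2]*1000).astype(np.float32)))
E
```

```text
4.6 [0.5384 0.2988 0.2247] -94.49875428797552 [ 0.78299856  0.06050181 -0.96350036]
tab (2443, np.float64(0.2486), array([545.9, 297.2]), array([11.9, 44.8]), 85.6)
shoulder (999, np.float64(0.2193), array([558.7, 296.4]), array([11.3, 20.2]), 85.6)
top (153, np.float64(0.2206), array([535.3, 297.6]), array([13. , 63.8]), 86.6) (170, np.float64(0.2064), array([535.3, 297.6]), array([13. , 63.8]), 86.6)
[np.float64(87.2), np.float64(201.4)]
scene (204, np.float64(0.2306), array([547.4, 294.7]), array([15.4, 41.2]), 86.5) (125, np.float64(0.2058), array([306.9, 139.5]), array([612.7,  32. ]), 32.8)
[np.float64(436.5), np.float64(165.1)]
1546 [ 0.6151627  -0.13680886  0.11024959] ((615.8898315429688, -137.21749877929688), (98.87456512451172, 68.71527862548828), 2.275420665740967)
```

{"op": "carry_out", "data": {
  "increments": [
    {"jaw":0.0,"offset":[0.012,-0.04,0],"yaw":2},
    {"jaw":0.0,"offset":[0.024,-0.08,0],"yaw":4},
    {"jaw":0.0,"offset":[0.036,-0.12,0],"yaw":6.6},
    {"jaw":0.0,"offset":[0.048,-0.16,0],"yaw":6.6},
    {"jaw":0.0,"offset":[0.06,-0.195,0],"yaw":6.6},
    {"jaw":0.0,"offset":[0.068,-0.22,0],"yaw":6.6},
    {"jaw":0.0,"offset":[0.072,-0.231,0],"yaw":6.6},
    {"jaw":0.0,"offset":[0.072,-0.231,0],"yaw":6.6},
    {"jaw":0.0,"offset":[0.072,-0.231,0],"yaw":6.6},
    {"jaw":0.0,"offset":[0.072,-0.231,0],"yaw":6.6}
  ]
}}

```text
time_s: 5.8
tool_pos: [0.6088, 0.0702, 0.222]
tool_rot: [-0.001, 1.0, 0.02, -0.0]
ft_force: [0.1, 0.3, -1.4]
finger_gap: 0.0112
grasp_force: 43.8
```

```bash
python3 - <<'E'
from h import *
c=grab('wrist'); t=grab('top'); s=grab('scene')
pickle.dump((c,t,s),open('w3.pkl','wb'))
o=c['obs']; print(o['time_s'],o['tool_pos'].round(4),yaw_y(o),o['ft_force'])
print(rot(o['tool_rot'])[:,2])
print('blue wrist',layer(c,95,125,120,50,.105,.125))
for n,k in(('top',t),('scene',s)):print(n,layer(k,45,85,100,50,.12,.3,(.61,.07,.08)))
u=cv2.resize(s['img'][120:270,260:360],(400,600)); v=cv2.resize(c['img'],(400,300))
cv2.imwrite('pics/w3.png',np.hstack([u,np.vstack([v,cv2.resize(t['img'][110:230,150:310],(400,300))])]))
E
```

```text
5.8 [0.6088 0.0702 0.222 ] -87.6984937033179 [ 0.06385745  0.2898118  -1.44352614]
[-8.58725330e-04  1.48999052e-03 -9.99998521e-01]
blue wrist (9134, np.float64(0.1152), array([609.3,  66.9]), array([100.4,  80.2]), 1.8)
top (2, np.float64(0.2165), array([596.7,  63.4]), array([2.9, 0. ]), 172.2)
scene (222, np.float64(0.2341), array([614.4,  68.2]), array([14. , 51.9]), 87.9)
```

View pics/w3.png

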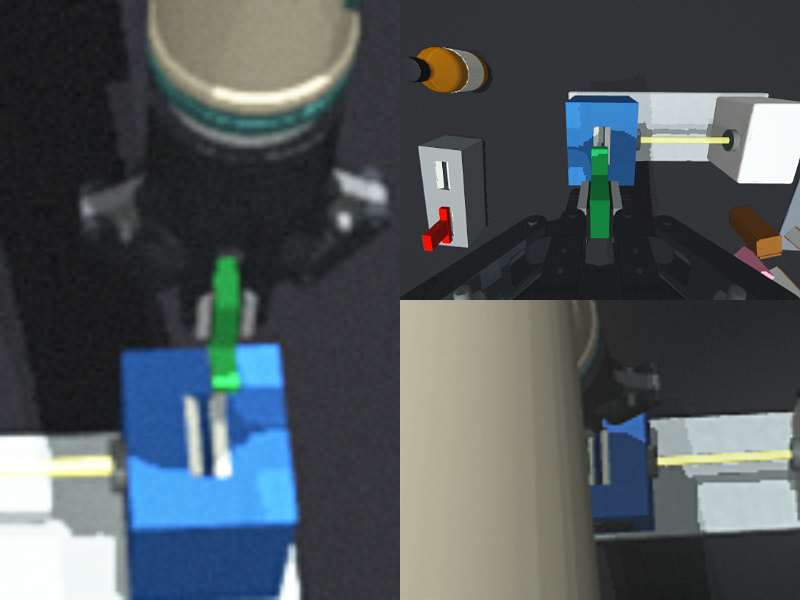

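The filter hangs upright over the head, still about 3 mm off in y (scene crop: the blade at x≈225 against the slit at x≈207). I correct that and lower to just above the mouth.

{"op": "carry_out", "data": {
  "increments": [
    {"jaw":0.0,"offset":[0.0015,-0.003,-0.01],"yaw":-0.4},
    {"jaw":0.0,"offset":[0.0015,-0.003,-0.03],"yaw":-0.4},
    {"jaw":0.0,"offset":[0.0015,-0.003,-0.036],"yaw":-0.4},
    {"jaw":0.0,"offset":[0.0015,-0.003,-0.036],"yaw":-0.4},
    {"jaw":0.0,"offset":[0.0015,-0.003,-0.036],"yaw":-0.4}
  ]
}}

```text
time_s: 6.45
tool_pos: [0.6112, 0.0646, 0.1865]
tool_rot: [-0.0, 1.0, 0.015, 0.0]
ft_force: [0.6, -0.3, -0.6]
finger_gap: 0.0112
grasp_force: 43.8
```

```bash
python3 - <<'E'
from h import *
s=grab('scene');o=s['obs']; print(o['time_s'],o['tool_pos'].round(4),yaw_y(o),o['ft_force'])
T=rot(o['tool_rot'])
P=cloud(s); hsv=cv2.cvtColor(s['img'],cv2.COLOR_BGR2HSV)
m=cv2.inRange(hsv,(45,100,50),(85,255,255))>0; m[:, :200]=0; m[:,360:]=0
Q=P[m]; r=(Q-o['tool_pos']); 
for a,b in((-.04,-.012),(-.012,-.0),(.0,.035)):
    k=(r[:,2]>a)&(r[:,2]<b)
    if k.sum(): print(a,k.sum(),r[k].mean(0).round(4),r[k].min(0).round(4),r[k].max(0).round(4))
m2=cv2.inRange(hsv,(45,100,50),(85,255,255))>0
cv2.imwrite('pics/w4.png',cv2.resize(s['img'][120:270,260:360],(400,600)))
E
```

```text
6.45 [0.6112 0.0646 0.1865] -88.28453958074314 [ 0.56553608 -0.3334403  -0.5504362 ]
-0.04 4 [ 0.0233 -0.0031 -0.02  ] [ 0.0153 -0.0059 -0.0355] [ 0.0301  0.0006 -0.0141]
-0.012 74 [ 0.0203 -0.0006 -0.0069] [ 0.0093 -0.0063 -0.0115] [ 0.0313  0.005  -0.0015]
0.0 118 [ 0.0047 -0.001   0.0225] [-0.0146 -0.0074  0.0003] [0.0132 0.0044 0.0325]
```

View pics/w4.png

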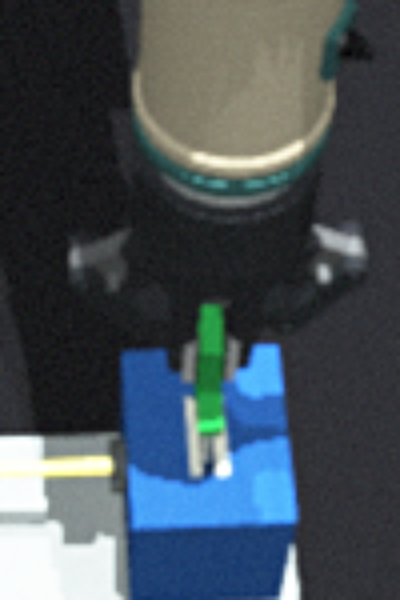

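The blade now points into the mouth (crop: blade at x≈208 against the slit at x≈208). Measured y is 0.0646 against a target near 0.0672, so I add a small correction and insert.

{"op": "carry_out", "data": {
  "increments": [
    {"jaw":0.0,"offset":[-0.001,0.0025,0],"yaw":0},
    {"jaw":0.0,"offset":[-0.001,0.0025,0],"yaw":0},
    {"jaw":0.0,"offset":[-0.001,0.0025,-0.005],"yaw":0},
    {"jaw":0.0,"offset":[-0.001,0.0025,-0.01],"yaw":0},
    {"jaw":0.0,"offset":[-0.001,0.0025,-0.015],"yaw":0},
    {"jaw":0.0,"offset":[-0.001,0.0025,-0.02],"yaw":0},
    {"jaw":0.0,"offset":[-0.001,0.0025,-0.025],"yaw":0},
    {"jaw":0.0,"offset":[-0.001,0.0025,-0.03],"yaw":0},
    {"jaw":0.0,"offset":[-0.001,0.0025,-0.035],"yaw":0},
    {"jaw":0.0,"offset":[-0.001,0.0025,-0.04],"yaw":0},
    {"jaw":0.0,"offset":[-0.001,0.0025,-0.04],"yaw":0},
    {"jaw":0.0,"offset":[-0.001,0.0025,-0.04],"yaw":0}
  ]
}}

```text
time_s: 7.7
tool_pos: [0.61, 0.067, 0.1462]
tool_rot: [0.0, 1.0, 0.015, -0.0]
ft_force: [-0.7, -0.1, -0.3]
finger_gap: 0.0111
grasp_force: 43.8
```

{"op": "carry_out", "data": {
  "increments": [
    {"jaw":0.0,"offset":[0,0,-0.005],"yaw":0},
    {"jaw":0.0,"offset":[0,0,-0.009],"yaw":0},
    {"jaw":0.0,"offset":[0,0,-0.013],"yaw":0},
    {"jaw":0.0,"offset":[0,0,-0.016],"yaw":0},
    {"jaw":0.0,"offset":[0,0,-0.018],"yaw":0},
    {"jaw":0.0,"offset":[0,0,-0.019],"yaw":0},
    {"jaw":0.0,"offset":[0,0,-0.019],"yaw":0},
    {"jaw":0.0,"offset":[0,0,-0.019],"yaw":0}
  ]
}}

```text
time_s: 8.5
tool_pos: [0.6097, 0.0669, 0.1288]
tool_rot: [-0.0, 1.0, 0.015, 0.0]
ft_force: [-3.9, -0.4, 10.3]
finger_gap: 0.0113
grasp_force: 45.4
```

{"op": "carry_out", "data": {
  "increments": [
    {"jaw":0.0,"offset":[0,0,-0.003],"yaw":0},
    {"jaw":0.0,"offset":[0,0,-0.003],"yaw":0},
    {"jaw":0.0,"offset":[0,0,-0.003],"yaw":0}
  ]
}}

```text
time_s: 8.8
tool_pos: [0.6098, 0.067, 0.1286]
tool_rot: [-0.0, 1.0, 0.015, 0.0]
ft_force: [-9.7, -1.5, 28.6]
finger_gap: 0.0116
grasp_force: 48.3
```

```bash
python3 - <<'E'
from h import *
s=grab('scene'); w=grab('wrist');o=s['obs']; print(o['time_s'],o['tool_pos'].round(4),o['ft_force'])
for c in (s,w):
    print(layer(c,45,85,100,50,.15,.18,(.61,.067,.05)),layer(c,45,85,100,50,.116,.135,(.61,.067,.05)))
    P=cloud(c);hsv=cv2.cvtColor(c['img'],cv2.COLOR_BGR2HSV)
    Q=P[cv2.inRange(hsv,(45,100,50),(85,255,255))>0]; Q=Q[(abs(Q[:,0]-.61)<.05)&(abs(Q[:,1]-.067)<.03)]
    print(np.percentile(Q[:,2],[2,50,95,99]))
E
```

```text
8.8 [0.6098 0.067  0.1286] [-9.66307152 -1.52369732 28.57084194]
(83, np.float64(0.1576), array([609.3,  65.7]), array([12.7, 26.8]), 86.6) (74, np.float64(0.123), array([630. ,  66.1]), array([22.4, 11.3]), 3.7)
[0.11269167 0.14567893 0.16511258 0.20752087]
(1769, np.float64(0.1584), array([608.4,  66. ]), array([26.5, 11.7]), 1.8) (1110, np.float64(0.1243), array([630. ,  66.7]), array([20.4, 11.6]), 1.2)
[0.12194333 0.15401468 0.15990846 0.16049647]
```

It's home: shoulder top 0.123, tab top 0.159, and a firm contact. I unload, release and rise.

{"op": "carry_out", "data": {
  "increments": [
    {"jaw":0.0,"offset":[0,0,0.0045],"yaw":0},
    {"jaw":0.0,"offset":[0,0,0.0045],"yaw":0},
    {"jaw":0.05,"offset":[0,0,0.0045],"yaw":0},
    {"jaw":0.05,"offset":[0,0,0.0045],"yaw":0},
    {"jaw":0.05,"offset":[0,0,0.0045],"yaw":0},
    {"jaw":0.05,"offset":[0,0,0.0045],"yaw":0},
    {"jaw":0.05,"offset":[0,0,0.02],"yaw":0},
    {"jaw":0.05,"offset":[0,0,0.06],"yaw":0},
    {"jaw":0.05,"offset":[0,0,0.1],"yaw":0},
    {"jaw":0.05,"offset":[0,0,0.13],"yaw":0},
    {"jaw":0.05,"offset":[0,0,0.13],"yaw":0}
  ]
}}

```text
time_s: 10.0
tool_pos: [0.6129, 0.0673, 0.2591]
tool_rot: [-0.001, 1.0, 0.015, 0.005]
ft_force: [-0.4, 0.2, 0.4]
finger_gap: 0.0501
grasp_force: 0.0
```

```bash
python3 - <<'E'
from h import *
s=grab('scene'); w=grab('wrist');o=w['obs']; print(o['time_s'],o['tool_pos'].round(4),yaw_y(o),o['joint_positions'].round(2))
for c in (s,w):
    print(layer(c,45,85,100,50,.148,.18,(.61,.067,.05)),layer(c,45,85,100,50,.118,.135,(.61,.067,.05)))
t=pickle.load(open('w3.pkl','rb'))[1]
for c in (s,t,pickle.load(open('top0.pkl','rb'))):
    print('amber',layer(c,8,25,130,120,.05,.075,(.414,-.31,.04)),'blue',layer(c,100,125,130,80,.05,.08,(.51,-.31,.06)))
    print('white',layer(c,0,180,0,170,.056,.07,(.414,-.31,.03)))
E
```

```text
10.05 [0.6114 0.0671 0.2566] -88.29398598741022 [-0.15  0.55 -0.01  1.59  0.    0.99 -1.7 ]
(79, np.float64(0.1567), array([610.1,  65. ]), array([26.1, 10.4]), 4.0) (72, np.float64(0.1237), array([610.1,  64.9]), array([63.6, 10.1]), 2.0)
(474, np.float64(0.1586), array([608.6,  65.6]), array([26.3, 11.4]), 1.7) (386, np.float64(0.1239), array([608.5,  65.8]), array([64. , 11.6]), 2.1)
amber (21, np.float64(0.0584), array([ 415.2, -310.5]), array([22.5, 30.2]), 57.6) blue (73, np.float64(0.0602), array([ 512.4, -319.8]), array([28.3, 21.9]), 5.4)
white (145, np.float64(0.0624), array([ 414.9, -309.8]), array([33.2, 28.8]), 57.0)
amber (131, np.float64(0.0636), array([ 413.5, -309.5]), array([20.9, 28. ]), 59.8) blue (119, np.float64(0.0635), array([ 508.7, -315.3]), array([21.8, 27.7]), 84.7)
white (170, np.float64(0.0638), array([ 413.9, -309.4]), array([28.4, 28.1]), 57.5)
amber (131, np.float64(0.0635), array([ 413.8, -309.7]), array([20.8, 28.3]), 57.4) blue (120, np.float64(0.0636), array([ 508.6, -315. ]), array([23.1, 26.4]), 87.4)
white (170, np.float64(0.0638), array([ 414.3, -309.2]), array([28.1, 28.1]), 56.9)
```

Released and home. Now I go over the amber cell with the tool turned to its frosted normal.

{"op": "carry_out", "data": {
  "increments": [
    {"jaw":0.07,"offset":[-0.196,-0.377,-0.03],"yaw":-8},
    {"jaw":0.07,"offset":[-0.196,-0.377,-0.03],"yaw":-16},
    {"jaw":0.07,"offset":[-0.196,-0.377,-0.03],"yaw":-24},
    {"jaw":0.07,"offset":[-0.196,-0.377,-0.03],"yaw":-30},
    {"jaw":0.07,"offset":[-0.196,-0.377,-0.03],"yaw":-34.4},
    {"jaw":0.07,"offset":[-0.196,-0.377,-0.03],"yaw":-34.4},
    {"jaw":0.07,"offset":[-0.196,-0.377,-0.03],"yaw":-34.4},
    {"jaw":0.07,"offset":[-0.196,-0.377,-0.03],"yaw":-34.4},
    {"jaw":0.07,"offset":[-0.196,-0.377,-0.03],"yaw":-34.4},
    {"jaw":0.07,"offset":[-0.196,-0.377,-0.03],"yaw":-34.4},
    {"jaw":0.07,"offset":[-0.196,-0.377,-0.03],"yaw":-34.4},
    {"jaw":0.07,"offset":[-0.196,-0.377,-0.03],"yaw":-34.4}
  ]
}}

```text
time_s: 11.3
tool_pos: [0.4144, -0.3084, 0.2235]
tool_rot: [-0.001, 0.96, -0.28, -0.001]
ft_force: [-0.0, -0.3, -0.5]
finger_gap: 0.0699
grasp_force: 0.0
```

{"op": "carry_out", "data": {
  "increments": [
    {"jaw":0.07,"offset":[0,0,0],"yaw":0},
    {"jaw":0.07,"offset":[0,0,0],"yaw":0}
  ]
}}

```text
time_s: 11.5
tool_pos: [0.4146, -0.3089, 0.2242]
tool_rot: [-0.0, 0.96, -0.28, -0.0]
ft_force: [-1.2, 0.7, -0.5]
finger_gap: 0.0699
grasp_force: 0.0
```

```bash
python3 - <<'E'
from h import *
w=grab('wrist');o=w['obs']; print(o['time_s'],o['tool_pos'].round(4),yaw_y(o),o['joint_positions'].round(2))
cv2.imwrite('pics/w5.png',w['img']); pickle.dump(w,open('w5.pkl','wb'))
for z in((.058,.07),(.01,.055)):
    print('amber',layer(w,8,25,130,60,*z,(.414,-.31,.03))); print('all',layer(w,0,180,0,0,*z,(.414,-.31,.03)))
# white strips
P=cloud(w);hsv=cv2.cvtColor(w['img'],cv2.COLOR_BGR2HSV)
m=(hsv[...,1]<70)&(P[...,2]>.056)&(P[...,2]<.07)&(abs(P[...,0]-.414)<.03)&(abs(P[...,1]+.31)<.03)
n,l,st,ce=cv2.connectedComponentsWithStats(m.astype(np.uint8))
for i in range(1,n):
    if st[i,4]>8: Q=P[l==i]; print('strip',st[i,4],ce[i],onplane(w,*ce[i],.064).round(4),cv2.minAreaRect((Q[:,:2]*1000).astype(np.float32)))
E
```

```text
11.5 [ 0.4146 -0.3089  0.2242] -122.55830824986772 [ 0.46  0.45  0.18  1.9  -0.11  0.8  -1.44]
amber (24, np.float64(0.0606), array([ 421.6, -306.3]), array([16.4, 34.5]), 22.2)
all (779, np.float64(0.0633), array([ 413.8, -309.6]), array([27.7, 28.3]), 58.4)
amber (164, np.float64(0.0336), array([ 425.7, -316.9]), array([21.1,  0.7]), 58.5)
all (211, np.float64(0.0332), array([ 424.7, -316.6]), array([27.9,  2.6]), 58.6)
strip 80 [291.95 188.15] [ 0.4083 -0.3211  0.064 ] ((407.96026611328125, -321.044677734375), (3.0792808532714844, 26.198413848876953), 60.079185485839844)
strip 73 [266.7260274  189.23287671] [ 0.4208 -0.2995  0.064 ] ((420.4267272949219, -299.3018798828125), (2.8242087364196777, 23.662296295166016), 59.57953643798828)
```

View pics/w5.png

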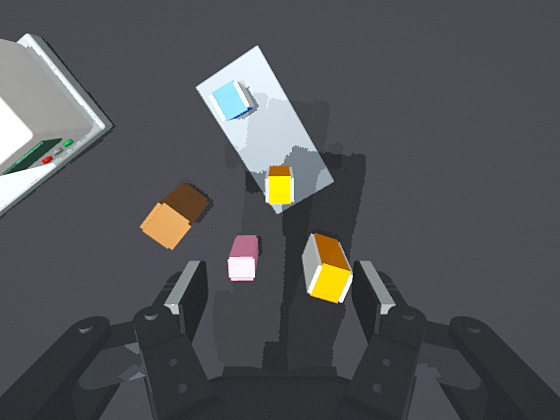

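The wrist view shows the amber cell at (280,185) on the tray with white strips left and right, i.e. along the closing line. Blue is at (232,100). Pink, brown and the large amber cell stand nearby, so I check their clearance before descending.

```bash
python3 - <<'E'
from h import *
a=np.radians(58.7); ex=np.array([np.sin(a),-np.cos(a)]); ey=np.array([np.cos(a),np.sin(a)])
for f in ('top0.pkl','scene0.pkl'):
    c=pickle.load(open(f,'rb')); P=cloud(c).reshape(-1,3); P=P[(c['range_z'].ravel()>0)&(P[:,2]>.02)&(P[:,2]<.16)]
    d=P[:,:2]-[.414,-.31]; u=d@ex; v=d@ey
    k=(abs(u)<.2)&(abs(v)<.2)
    m=np.zeros((400,400),np.uint8); m[(u[k]*1000+200).astype(int),(v[k]*1000+200).astype(int)]=1
    m=cv2.morphologyEx(m,cv2.MORPH_CLOSE,np.ones((9,9)))
    n,l,st,ce=cv2.connectedComponentsWithStats(m)
    for i in range(1,n):
        if st[i,4]>100:
            z=P[k][l[(u[k]*1000+200).astype(int),(v[k]*1000+200).astype(int)]==i][:,2].max()
            b=st[i]; print('v',b[0]-200,b[0]+b[2]-200,'u',b[1]-200,b[1]+b[3]-200,'ztop',z.round(3))
E
```

```text
v -72 -24 u -119 -72 ztop 0.086
v 30 59 u -103 -74 ztop 0.063
v 87 138 u -55 -5 ztop 0.084
v -14 16 u -15 14 ztop 0.068
v 27 64 u 66 101 ztop 0.068
v -73 -24 u -115 -71 ztop 0.086
v 29 62 u -103 -70 ztop 0.063
v 87 139 u -53 -3 ztop 0.084
v -15 17 u -14 16 ztop 0.067
v 27 64 u 67 103 ztop 0.068
```

{"op": "carry_out", "data": {
  "increments": [
    {"jaw":0.065,"offset":[-0.0005,-0.001,-0.04],"yaw":1.3},
    {"jaw":0.06,"offset":[-0.0005,-0.001,-0.08],"yaw":1.3},
    {"jaw":0.055,"offset":[-0.0005,-0.001,-0.12],"yaw":1.3},
    {"jaw":0.055,"offset":[-0.0005,-0.001,-0.13],"yaw":1.3},
    {"jaw":0.055,"offset":[-0.0005,-0.001,-0.13],"yaw":1.3},
    {"jaw":0.055,"offset":[-0.0005,-0.001,-0.13],"yaw":1.3},
    {"jaw":0.055,"offset":[-0.0005,-0.001,-0.13],"yaw":1.3}
  ]
}}

```text
time_s: 12.25
tool_pos: [0.4147, -0.3119, 0.0962]
tool_rot: [0.001, 0.963, -0.27, 0.002]
ft_force: [1.2, 0.0, 0.8]
finger_gap: 0.0549
grasp_force: 0.0
```

```bash
python3 - <<'E'
from h import *
w=grab('wrist');o=w['obs']; print(o['time_s'],o['tool_pos'].round(4),yaw_y(o))
print('all',layer(w,0,180,0,0,.058,.07,(.414,-.31,.022)))
P=cloud(w);hsv=cv2.cvtColor(w['img'],cv2.COLOR_BGR2HSV)
m=(hsv[...,1]<70)&(P[...,2]>.056)&(P[...,2]<.07)&(abs(P[...,0]-.414)<.022)&(abs(P[...,1]+.31)<.022)
n,l,st,ce=cv2.connectedComponentsWithStats(m.astype(np.uint8))
for i in range(1,n):
    if st[i,4]>30: Q=P[l==i]; print('strip',st[i,4],ce[i],onplane(w,*ce[i],.064).round(4),cv2.minAreaRect((Q[:,:2]*1000).astype(np.float32)))
E
```

```text
12.25 [ 0.4147 -0.3119  0.0962] -121.38516900799387
all (2039, np.float64(0.0633), array([ 413.9, -309.8]), array([28.1, 29. ]), 58.6)
strip 197 [254.28426396 243.59898477] [ 0.4217 -0.2998  0.064 ] ((420.2126770019531, -298.87750244140625), (2.976816177368164, 24.589540481567383), 59.23820495605469)
strip 213 [295.67605634 244.15962441] [ 0.4083 -0.321   0.064 ] ((407.22735595703125, -320.27813720703125), (3.0912628173828125, 24.542713165283203), 58.92134094238281)
```

{"op": "carry_out", "data": {
  "increments": [
    {"jaw":0.055,"offset":[0.0005,0.0007,-0.03],"yaw":0.2},
    {"jaw":0.055,"offset":[0.0005,0.0007,-0.055],"yaw":0.2},
    {"jaw":0.055,"offset":[0.0005,0.0007,-0.07],"yaw":0.2},
    {"jaw":0.055,"offset":[0.0005,0.0007,-0.075],"yaw":0.2},
    {"jaw":0.055,"offset":[0.0005,0.0007,-0.075],"yaw":0.2},
    {"jaw":0.055,"offset":[0.0005,0.0007,-0.075],"yaw":0.2},
    {"jaw":0.045,"offset":[0.0005,0.0007,-0.075],"yaw":0.2},
    {"jaw":0.035,"offset":[0.0005,0.0007,-0.075],"yaw":0.2}
  ],
  "force": 30
}}

```text
time_s: 13.1
tool_pos: [0.4145, -0.3107, 0.0202]
tool_rot: [0.0, 0.963, -0.269, 0.001]
ft_force: [0.3, 0.6, 0.2]
finger_gap: 0.0354
grasp_force: 0.0
```

{"op": "carry_out", "data": {
  "increments": [
    {"jaw":0.03,"offset":[-0.001,0.0006,0],"yaw":0},
    {"jaw":0.02,"offset":[-0.001,0.0006,0],"yaw":0},
    {"jaw":0.0,"offset":[-0.001,0.0006,0],"yaw":0},
    {"jaw":0.0,"offset":[-0.001,0.0006,0],"yaw":0},
    {"jaw":0.0,"offset":[-0.001,0.0006,0],"yaw":0},
    {"jaw":0.0,"offset":[-0.001,0.0006,0],"yaw":0}
  ],
  "force": 35
}}

```text
time_s: 13.7
tool_pos: [0.4132, -0.3098, 0.0198]
tool_rot: [0.0, 0.963, -0.269, 0.0]
ft_force: [-0.3, 0.9, 5.8]
finger_gap: 0.0273
grasp_force: 34.2
```

{"op": "carry_out", "data": {
  "increments": [
    {"jaw":0.0,"offset":[0,0,0.01],"yaw":0},
    {"jaw":0.0,"offset":[0,0,0.03],"yaw":0},
    {"jaw":0.0,"offset":[0,0,0.06],"yaw":0},
    {"jaw":0.0,"offset":[0,0,0.1],"yaw":0},
    {"jaw":0.0,"offset":[0,0,0.14],"yaw":0},
    {"jaw":0.0,"offset":[0,0,0.17],"yaw":0},
    {"jaw":0.0,"offset":[0,0,0.18],"yaw":0},
    {"jaw":0.0,"offset":[0,0,0.18],"yaw":5},
    {"jaw":0.0,"offset":[0,0,0.18],"yaw":12}
  ]
}}

```text
time_s: 14.6
tool_pos: [0.4125, -0.3093, 0.1991]
tool_rot: [-0.0, 0.986, -0.165, -0.0]
ft_force: [-0.6, 0.2, -1.5]
finger_gap: 0.0276
grasp_force: 34.7
```

{"op": "carry_out", "data": {
  "increments": [
    {"jaw":0.0,"offset":[0.016,0.022,0],"yaw":8},
    {"jaw":0.0,"offset":[0.033,0.045,0],"yaw":16},
    {"jaw":0.0,"offset":[0.05,0.068,0],"yaw":24},
    {"jaw":0.0,"offset":[0.066,0.09,0],"yaw":32},
    {"jaw":0.0,"offset":[0.083,0.113,0],"yaw":40},
    {"jaw":0.0,"offset":[0.1,0.136,0],"yaw":48},
    {"jaw":0.0,"offset":[0.116,0.158,0],"yaw":56},
    {"jaw":0.0,"offset":[0.133,0.18,0],"yaw":64},
    {"jaw":0.0,"offset":[0.15,0.204,0],"yaw":72},
    {"jaw":0.0,"offset":[0.166,0.226,0],"yaw":80},
    {"jaw":0.0,"offset":[0.183,0.249,0],"yaw":88},
    {"jaw":0.0,"offset":[0.2,0.272,0],"yaw":95}
  ]
}}

```text
time_s: 15.8
tool_pos: [0.6125, -0.037, 0.198]
tool_rot: [-0.001, 0.787, 0.616, -0.001]
ft_force: [0.1, -0.6, -1.5]
finger_gap: 0.0276
grasp_force: 34.8
```

{"op": "carry_out", "data": {
  "increments": [
    {"jaw":0.0,"offset":[0,0,0],"yaw":8},
    {"jaw":0.0,"offset":[0,0,0],"yaw":14},
    {"jaw":0.0,"offset":[0,0,0],"yaw":16},
    {"jaw":0.0,"offset":[0,0,0],"yaw":16},
    {"jaw":0.0,"offset":[0,0,0],"yaw":16},
    {"jaw":0.0,"offset":[0,0,0],"yaw":16}
  ]
}}

```text
time_s: 16.4
tool_pos: [0.6128, -0.038, 0.1992]
tool_rot: [-0.0, 0.696, 0.718, -0.0]
ft_force: [-0.9, 0.4, -1.0]
finger_gap: 0.0275
grasp_force: 34.8
```

```bash
python3 - <<'E'
from h import *
s=grab('scene'); w=grab('wrist');o=w['obs']; print(o['time_s'],o['tool_pos'].round(4),yaw_y(o),o['finger_gap'],o['grasp_force'],o['joint_positions'].round(2))
print(rot(o['tool_rot'])[:,2].round(4))
p=o['tool_pos']
for n,c in(('s',s),('w',w)):
    P=cloud(c);hsv=cv2.cvtColor(c['img'],cv2.COLOR_BGR2HSV)
    k=(cv2.inRange(hsv,(8,110,50),(30,255,255))>0)&(abs(P-p).max(2)<.06); Q=P[k]-p
    print(n,k.sum(),'min',np.percentile(Q,3,axis=0).round(4),'max',np.percentile(Q,97,axis=0).round(4))
    if n=='s': print(cv2.minAreaRect((Q[:,:2]*1000).astype(np.float32)))
cv2.imwrite('pics/w6.png',np.hstack([cv2.resize(s['img'][120:270,180:280],(400,600)),cv2.resize(w['img'],(400,600))]))
E
```

```text
16.45 [ 0.6128 -0.0379  0.1993] 1.7504880964116145 0.027666578563830514 34.78719770908356 [ 0.28  0.64 -0.43  1.65  0.32  0.92 -0.24]
[-1.e-04 -1.e-04 -1.e+00]
s 33 min [-0.0039  0.011  -0.0125] max [0.0418 0.0134 0.0565]
((17.25115394592285, 12.184355735778809), (2.6336324214935303, 49.65210723876953), 89.75629425048828)
w 6668 min [-0.0112 -0.0132 -0.0075] max [0.0095 0.0135 0.0441]
```

View pics/w6.png

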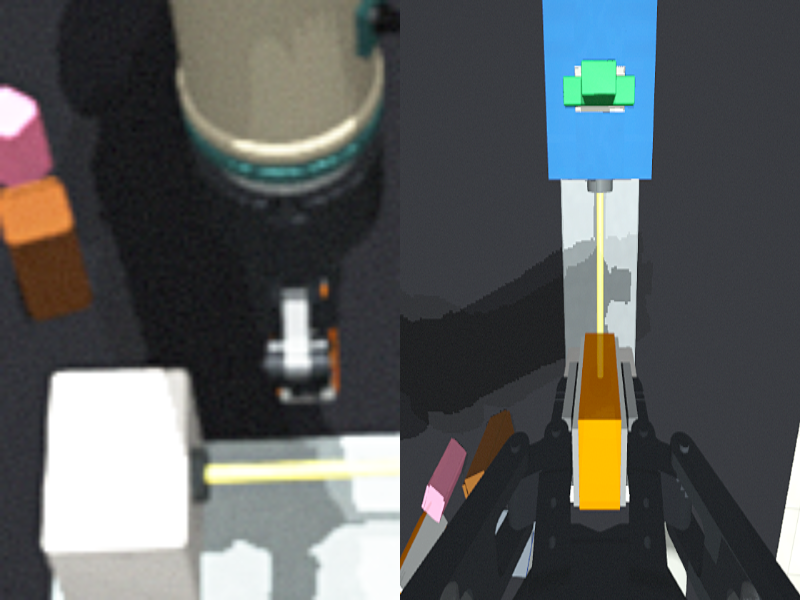

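The wrist view shows the cell held by its white plates, centred (x≈600) on the yellow beam (x≈600), with the green filter home in the head. I lower it into the beam.

{"op": "carry_out", "data": {
  "increments": [
    {"jaw":0.0,"offset":[0.0005,0,-0.02],"yaw":0},
    {"jaw":0.0,"offset":[0.0005,0,-0.04],"yaw":0},
    {"jaw":0.0,"offset":[0.0005,0,-0.06],"yaw":0},
    {"jaw":0.0,"offset":[0.0005,0,-0.08],"yaw":0},
    {"jaw":0.0,"offset":[0.0005,0,-0.1],"yaw":0},
    {"jaw":0.0,"offset":[0.0005,0,-0.115],"yaw":0},
    {"jaw":0.0,"offset":[0.0005,0,-0.125],"yaw":0},
    {"jaw":0.0,"offset":[0.0005,0,-0.1295],"yaw":0},
    {"jaw":0.0,"offset":[0.0005,0,-0.1295],"yaw":0},
    {"jaw":0.0,"offset":[0.0005,0,-0.1295],"yaw":0},
    {"jaw":0.0,"offset":[0.0005,0,-0.1295],"yaw":0},
    {"jaw":0.0,"offset":[0.0005,0,-0.1295],"yaw":0}
  ]
}}

```text
time_s: 17.7
tool_pos: [0.6139, -0.0378, 0.0705]
tool_rot: [0.0, 0.696, 0.718, 0.0]
ft_force: [0.1, 0.3, -0.1]
finger_gap: 0.0279
grasp_force: 34.8
```

```bash
python3 - <<'E'
from h import *
w=grab('wrist');t=grab('top');o=w['obs']; print(o['time_s'],o['tool_pos'].round(4),yaw_y(o),o['grasp_force'],o['ft_force'])
p=o['tool_pos'];P=cloud(w);hsv=cv2.cvtColor(w['img'],cv2.COLOR_BGR2HSV)
# top face of the cell incl. white plates
print('cell top',layer(w,8,35,110,50,p[2]+.036,p[2]+.052,(p[0],p[1],.022)))
b=cv2.inRange(hsv,(20,40,140),(40,255,255))>0
v,u=np.nonzero(b&(P[...,2]<.1)&(P[...,1]>-.015)&(P[...,1]<.04)&(abs(P[...,0]-.612)<.02))
if len(u):
    Q=np.array([onplane(w,a,c,.0885) for a,c in zip(u,v)]); k=abs(Q[:,0]-.612)<.02; Q=Q[k]
    print('beam',len(Q),Q.mean(0).round(4),np.polyfit(Q[:,1],Q[:,0],1), 'x at cell',np.polyval(np.polyfit(Q[:,1],Q[:,0],1),-.038))
for c in (w,t): print('head',layer(c,95,125,120,50,.105,.125,(.61,.067,.08)),'filter',layer(c,45,85,100,50,.118,.135,(.61,.067,.05)),layer(c,45,85,100,50,.148,.18,(.61,.067,.05)))
cv2.imwrite('pics/w7.png',np.hstack([cv2.resize(w['img'],(400,300)),cv2.resize(t['img'],(400,300))]))
E
```

```text
17.7 [ 0.6139 -0.0378  0.0705] 1.7997172232226288 34.841700196266174 [ 0.11275065  0.27778104 -0.07877427]
cell top (4250, np.float64(0.1133), array([613.2, -38.8]), array([22.1, 30.1]), 2.1)
beam 1403 [0.6114 0.0019 0.0885] [-0.02920986  0.61142519] x at cell 0.612535165938612
head (42820, np.float64(0.1153), array([610. ,  47.2]), array([101.8,  40.5]), 1.8) filter (5823, np.float64(0.1242), array([608.4,  62.2]), array([64.,  6.]), 1.9) (0, 0, array([0., 0.]), array([0., 0.]), 0.0)
head (1646, np.float64(0.115), array([609.4,  67.5]), array([100.7,  80.3]), 1.8) filter (95, np.float64(0.1232), array([608. ,  65.2]), array([63.8, 11.7]), 3.8) (88, np.float64(0.1586), array([607.8,  66.1]), array([25.4, 11.6]), 2.7)
```

View pics/w7.png

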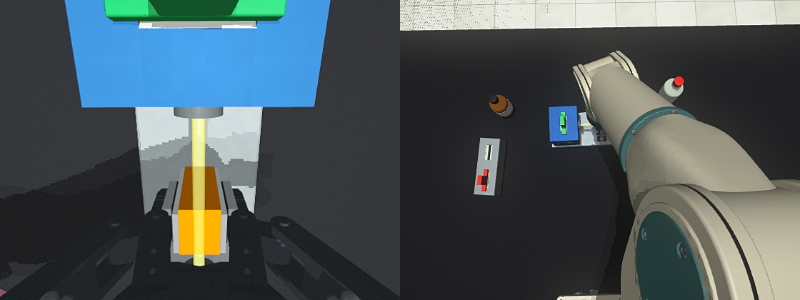

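The cell sits centred in the beam (centre x 0.613 against the beam at 0.6125, height ≈0.084, yaw matched within 0.3°). The filter is home and the bystanders in view stand in place. I hold briefly, then hand in.

{"op": "carry_out", "data": {
  "increments": [
    {"jaw":0.0,"offset":[0,0,0],"yaw":0},
    {"jaw":0.0,"offset":[0,0,0],"yaw":0},
    {"jaw":0.0,"offset":[0,0,0],"yaw":0},
    {"jaw":0.0,"offset":[0,0,0],"yaw":0},
    {"jaw":0.0,"offset":[0,0,0],"yaw":0},
    {"jaw":0.0,"offset":[0,0,0],"yaw":0}
  ]
}}

```text
time_s: 18.4
tool_pos: [0.6134, -0.0377, 0.0698]
tool_rot: [-0.0, 0.696, 0.718, -0.0]
ft_force: [-1.3, -0.4, -1.6]
finger_gap: 0.0275
grasp_force: 34.8
```

```bash
python3 -c "
from station import *
o=get_obs(); print(o['tool_pos'],o['grasp_force']); print(finish_job())"
```

```text
[ 0.61344693 -0.03774699  0.06977084] 34.842449426651
the job is handed in; nothing more can be done
None
```

The job is handed in at about 18 s, with no verdict shown: by camera the green filter is home in the lamp head's slot and released, and the amber cell is held upright by its frosted faces, centred in the beam at mid-gap.

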